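# Open the fittings drawer and present the square jar

## Robot

A 6-joint arm with a two-finger parallel gripper is mounted at the origin on the work surface. World frame = base frame: x ahead of the robot, y to its left, z up, the work surface at z = 0. Lengths are in mm, angles in rad, forces in N, time in s.
With the tool pointing down it reaches from about 250 to 775 mm from the base axis. Payload 8.9 kg.
Tool frame: the origin (TCP) lies midway between the tips of the shut fingers; the grasp point (between the pads) lies 19 mm behind it; z points along the fingers, y is the direction in which the jaws open and shut (so a half turn about z gives the same grasp; the last joint's range is limited). The gripper opens to 85 mm and grips with 20 to 120 N. Pads are 22 mm wide; open, the fingers measure 114 mm over their backs; the gripper's body (76 mm by 85 mm) begins 54 mm behind the grasp point. The pads swing forward as they close: fully open they stand 13 mm farther back than shut.
Start: joints at [1.064, 0.291, -0.153, 1.127, 0, 1.431], TCP at [188.765, 489.889, 207.105] pointing down, gripper open.
Joint ranges: [-2.52, 2.52], [-0.91, 1.74], [-1.3, 1.37], [-1.96, 2.02], [-1.52, 1.47], [-3.14, 3.14]. Speed limits (rad/s): [2.22, 2.22, 2.79, 3.14, 3.14, 3.14].

## Interface

Orientations are given as a unit quaternion [w, x, y, z].
In Python, from cell import read_state, capture, camera_model, job_done gives the robot as it stands.
- The arm moves only by the tool jog_arm, never from a script. Its argument "motion" is a list of rows, each a list of 7 numbers: the shift along the world's x, y, z normalised to -1 to 1, where 1 is 0.75 m, then the turn, a rotation vector about the world's x, y, z normalised to -1 to 1, where 1 is 2 pi rad, then the opening, from 0 (shut) to 1 (fully open). In form: [[tx, ty, tz, wx, wy, wz, gripper], ...]. A call has 1 to 8 rows; each row is the pose to reach, as a shift and turn from the pose commanded when the call began, turning the shorter way round; what a row does not reach only later rows make up. A row lasts 1/12 s, in which the tool goes at most 41.7 mm and 7.16 degrees, less where a joint would pass 70% of its speed; a pose out of reach is approached as far as the arm can. A call with a number of a shift or a turn outside -1 to 1 is refused whole. A call with a gripper value outside its range is refused whole. The fingers move at their own pace and stop on an object; the grip force is fixed at half the most. Time passes only in rows, so rows that repeat a pose let the fingers close. It gives the time, the measured TCP pose, the force and the opening at its end, in the units of the state.
- read_state(): the state, without advancing time (a new reading comes with each control period).
- capture(name): name is "scene" or "top" or "wrist"; returns (picture, depth): 384x512x3 uint8, red, green, blue; 384x512 float32, mm along the optical axis (not along the pixel's ray), 0 where there is no reading.
- camera_model(name): a dict with "mtx" (3x3 intrinsics, pixels), "world_to_cam" (4x4, takes a point from world to camera coordinates). Camera axes: x right, y down, z forward; pixel columns grow to the right and rows downward; lengths in mm; the calibration is good to about 2 mm. A picture is of the moment at which its call begins: read the wrist's pose just before it. camera_model takes no time and is no camera call; for the wrist camera it gives the pose at the moment of the call.
- job_done(): hands the job in, once; it reports no verdict.
The state is a dict: "time_s": time; "joint_positions": joint angles; "joint_vel": joint speeds; "joint_efforts": joint torques, N m; "ee_pos": TCP position; "orientation": TCP orientation; "ft_force": force on the tool from outside, world axes, zero at the start; "torque": the same for the moment, N m; "grip_width": opening from 0.0 (shut) to 1.0 (fully open).
Only numpy, scipy, OpenCV 4.12 (cv2) and the standard library are available. Lean on these libraries where they do the work, as an engineer would, in place of code of your own. Each camera call takes 0.05 s, during which the arm holds its last target. There are 200 camera calls.

## Task

I want to refill the square jar from the upper drawer: first pull the upper smoky drawer, which is ajar, fully out by its handle, then turn the jar carousel until its square jar stands squarely in line with the front pip on the base. Finish with the gripper still closed on the carousel's black top handle, holding the turntable still there, and do not let go. Leave the lower drawer shut, the upper one open, and the loose things lying about where they are.

Things in the scene. Friction and masses are not known exactly. Their poses are not given: they have to be found in the camera images.
- drawer_unit: the fixed housing of two stacked smoky plastic drawers, 200 mm deep (x), 210 mm wide (y), 150 mm high, z up. Its origin lies on the table 100 mm in front of the middle of the housing's front face; its own +x points from front to back, so the drawers slide out along its own -x, towards the robot's side. It does not move during the job.
- upper_drawer (a joint): how far the upper drawer is pulled out, in m: 0 shut, 0.13 at its stop. It starts a little open, moves with about 1.2 N of friction and stays where it is left.
- lower_drawer (a joint): how far the lower drawer is pulled out, in m: 0 shut (as it starts), 0.13 at its stop.
- upper_handle (a point): centre of the upper drawer's grey handle bar, at 120 mm above the table, 30 mm below the housing's top. The bar is 90 mm long along the unit's y, 10 mm thick along its x, 14 mm high, and stands 33 mm clear of the drawer's front on two 8 mm wide stems, 41 mm either side of its middle, so a finger fits behind it from above. The point moves with the drawer.
- carousel_base: the fixed dark grey base of the jar carousel, a disc of radius 75 mm with its origin at its centre on the table, z up. A dark grey tongue, 18 mm wide, ends in an upright round pip 16 mm across and 28 mm high, 130 mm from the axis along the base's own -x: this pip marks the FRONT, roughly towards the robot.
- carousel: the turning tray with its column, handle and five jars; origin on the turning axis 14 mm above the table, z up. The square jar lies on its own -x side, so the jar stands exactly behind the front pip when the yaw of this body equals the yaw of carousel_base. It turns freely either way without stops, with 0.06 N m of friction, and stays where it is left.
- square_jar (a point): centre of the top of the square jar's lid, 73 mm from the turning axis, 102 mm above the table. It is the one square jar (44 mm wide, the tallest) among four round jars (45 mm across, tops 68 mm above the table), all five evenly spaced and fixed on a light grey round tray of radius 108 mm whose top lies 22 mm above the table.
- carousel_grip (a point): centre of the carousel's black top handle, a bar 70 mm long, 14 mm thick and 34 mm high, fixed on top of the central column on the turning axis; the point lies on the axis, 155 mm above the table. The bar's length runs along the line from the axis to the square jar (the own x of carousel). Below it, the column is 22 mm thick.
- glass_jar: small round glass jar with a steel lid, 50 mm across, 62 mm high; loose, a bystander; origin at the centre of its underside
- diverter_knob: chrome diverter knob, 48 mm across, 38 mm high; loose, a bystander; origin at the centre of its underside
- pipe_elbow: green pipe elbow lying flat, about 55 by 55 mm, 34 mm high; loose, a bystander; origin at the underside, under its corner
- valve_handle: red plastic valve handle lying flat, 75 by 28 mm, 15 mm high; loose, a bystander; origin at the centre of its underside
- brass_collar: brass collar standing on end, 32 mm across, 28 mm high; loose, a bystander; origin at the centre of its underside
- tape_spool: white spool lying flat, 54 mm across, 14 mm high; loose, a bystander; origin at the centre of its underside
- hex_key: steel hex key lying flat, 90 by 34 mm, 8 mm thick; loose, a bystander; origin at the underside, near its middle

How it is judged:
By the outcome, as a careful person would: the job done as asked, in the order asked, and still so for the second after the job is handed in, while the arm keeps its last pose, push and grip.
It also fails if it takes over 72 s, if anything falls off the work surface, if the arm or the gripper's body presses on something with over 40 N, if the wrist force passes 120 N, or if a joint passes its speed limit or range.

## Working session

There is one attempt and no reset: what is moved stays moved. The work goes in short steps, Python scripts to look and compute and a tool call to move; the robot and the scene stay as the last step left them, time stands still between calls to the robot, and variables do not carry over. Pictures are saved under pics/ and viewed, about 8 in all and at most 12, crops included, and the job is handed in when it is done.

Besides the shell and the picture viewer there is one more tool, called after ">>>" by a JSON object that holds its "op" and its "data". jog_arm: Moves the arm, as the interface text tells. Scaled input: -1 to 1 covers 0.75 m each way for a shift and 2 pi rad each way for a turn. Its arguments: {"type":"object","properties":{"motion":{"type":"array","items":{"type":"array","items":{"type":"number","minimum":-1,"maximum":1}}}},"required":["motion"]}

```bash
ls; mkdir -p pics
python3 - <<'E'
from cell import *
import cv2,numpy as np
print(read_state())
for n in ("scene","top"):
    p,d=capture(n); np.savez(f"{n}0.npz",p=p,d=d,K=camera_model(n)["mtx"],T=camera_model(n)["world_to_cam"])
    cv2.imwrite(f"pics/{n}0.png",p[:,:,::-1]); print(n,camera_model(n))
E
```

```text
pics
{'time_s': 0.0, 'joint_positions': array([ 1.06369809e+00,  2.91275359e-01, -1.54147321e-01,  1.12667439e+00,
        3.44437662e-06,  1.43151544e+00]), 'joint_vel': array([-1.45008823e-04,  1.79153882e-03, -2.74610602e-06,  2.04477197e-04,
        6.63631463e-04, -6.73464615e-04]), 'joint_efforts': array([-7.99980571e-04, -5.37140822e+01,  3.31369579e+01,  1.60775799e-02,
       -2.66203924e-04, -9.69525644e-06]), 'ee_pos': array([188.53474449, 489.47558176, 206.52703634]), 'orientation': array([-2.08186105e-04,  1.82873686e-01,  9.83136202e-01, -6.16152747e-04]), 'ft_force': array([ 0.19970334, -0.53632859,  0.57400303]), 'torque': array([-0.0090746, -0.0161047,  0.004057 ]), 'grip_width': 1.000675839424268}
scene {'mtx': array([[383.88778687,   0.        , 253.8814487 ],
       [  0.        , 383.88778687, 190.12100885],
       [  0.        ,   0.        ,   1.        ]]), 'world_to_cam': array([[ 3.56215550e-01,  9.34400991e-01,  2.29549057e-03,
        -1.67096457e+02],
       [ 5.41679911e-01, -2.04498097e-01, -8.15330242e-01,
        -1.68388143e+02],
       [-7.61375963e-01,  2.91676731e-01, -5.78991647e-01,
         1.52067067e+03],
       [ 0.00000000e+00,  0.00000000e+00,  0.00000000e+00,
         1.00000000e+00]])}
top {'mtx': array([[380.09366981,   0.        , 251.47390866],
       [  0.        , 380.09366981, 188.85627354],
       [  0.        ,   0.        ,   1.        ]]), 'world_to_cam': array([[ 1.27094793e-02, -9.99917811e-01,  1.68539224e-03,
        -2.94802592e+01],
       [-9.98083225e-01, -1.27882201e-02, -6.05502913e-02,
         5.43624773e+02],
       [ 6.05668679e-02, -9.12599044e-04, -9.98163725e-01,
         1.28387513e+03],
       [ 0.00000000e+00,  0.00000000e+00,  0.00000000e+00,
         1.00000000e+00]])}
```

View pics/top0.png

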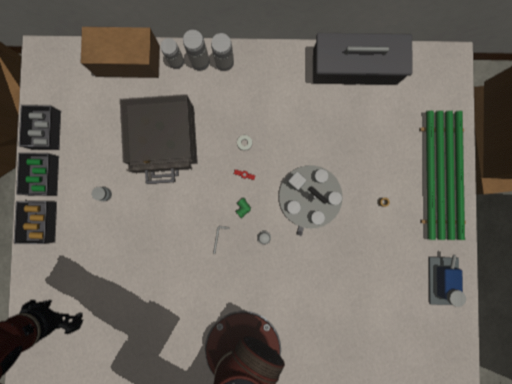

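View pics/scene0.png

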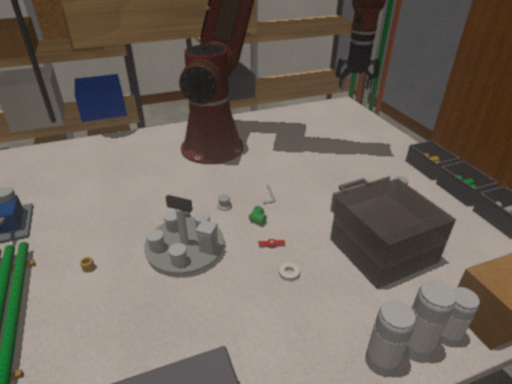

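The top view shows the drawer unit (120–195, 95–185) with its handle near (160,176). The carousel is at (310,196), the pip at (300,231) and the square jar at (297,181). The robot is at the bottom. The scene view agrees with this.

```bash
cat > h.py <<'E'
import numpy as np,cv2
from cell import *
def cloud(p,d,K,T):
    v,u=np.indices(d.shape); r=np.stack([(u-K[0,2])/K[0,0],(v-K[1,2])/K[1,1],np.ones(d.shape)],-1)*d[...,None]
    return (r-T[:3,3])@T[:3,:3]   # R^T (c-t)
def ray(u,v,z,K,T):
    R=T[:3,:3]; c=-R.T@T[:3,3]; w=R.T@np.linalg.inv(K)@[u,v,1]; return c+w*(z-c[2])/w[2]
def load(f): a=np.load(f); return a['p'],a['d'],a['K'],a['T']
def snap(n,tag):
    m=camera_model(n); p,d=capture(n); np.savez(f"{n}{tag}.npz",p=p,d=d,K=m["mtx"],T=m["world_to_cam"]); cv2.imwrite(f"pics/{n}{tag}.png",p[:,:,::-1]); return p,d,m["mtx"],m["world_to_cam"]
E
python3 - <<'E'
from h import *
p,d,K,T=load("top0.npz"); W=cloud(p,d,K,T)
def st(name,m):
    q=W[m]; 
    if len(q)<3: print(name,len(q)); return
    print(name,len(q),q.mean(0).round(1),'min',q.min(0).round(),'max',q.max(0).round(), 'rect',cv2.minAreaRect(q[:,:2].astype(np.float32)))
v,u=np.indices(d.shape)
box=lambda a,b,c,e:(u>=a)&(u<=b)&(v>=c)&(v<=e)
Z=W[...,2]
st('housing top',box(115,200,90,190)&(Z>138)&(Z<160))
st('uhandle',box(140,180,168,190)&(Z>105)&(Z<130))
st('all handle',box(140,180,168,190)&(Z>30))
c=box(270,350,160,240)
st('tray',c&(Z>15)&(Z<30)); st('sq',c&(Z>95)&(Z<110)); st('bar',c&(Z>160)&(Z<182)); st('round',c&(Z>60)&(Z<75))
dark=p.max(2)<90
st('pip',box(290,310,226,240)&(Z>20)&(Z<35)&dark)
for x in range(165,186): print(x,W[x,[150,155,160,165,170],2].round(0), p[x,160])
for n,b in(('top0',(85,70,135,130)),('top0',(265,150,90,95))):
    pass
a=cv2.resize(p[85:195,110:205],None,fx=5,fy=5,interpolation=2)[:, :, ::-1]; b=cv2.resize(p[155:243,270:350],None,fx=6.25,fy=6.25,interpolation=2)[:,:,::-1]
a=cv2.resize(a,(390,480)); b=cv2.resize(b,(400,440)); o=np.zeros((480,790,3),np.uint8); o[:,:390]=a;o[:440,390:]=b; cv2.imwrite('pics/c0.png',o)
E
```

```text
housing top 4494 [718.5 278.8 150. ] min [590. 167. 138.] max [830. 391. 158.] rect ((710.0201416015625, 279.084228515625), (227.4298553466797, 211.3411865234375), 4.796550273895264)
uhandle 196 [572.6 267.7 123.5] min [551. 209. 108.] max [602. 329. 130.] rect ((575.7293701171875, 267.4794616699219), (43.89546585083008, 120.57994079589844), 4.827548027038574)
all handle 376 [580.6 271.1 107. ] min [465. -21.  40.] max [ 606.  335. 1314.] rect ((549.3024291992188, 151.561279296875), (377.1482849121094, 75.18673706054688), 75.33634185791016)
tray 2127 [ 517.9 -220.2   22.5] min [ 393. -331.   15.] max [ 628. -116.   30.] rect ((521.428466796875, -223.63426208496094), (214.11244201660156, 214.56375122070312), 34.45017623901367)
sq 194 [ 568.  -169.2  102. ] min [ 512. -219.   96.] max [ 598. -139.  107.] rect ((552.2350463867188, -189.03451538085938), (97.96176147460938, 44.3220329284668), 50.30815887451172)
bar 116 [ 521.4 -222.4  171.3] min [ 495. -250.  160.] max [ 545. -194.  177.] rect ((521.7002563476562, -223.14659118652344), (68.6588134765625, 14.676474571228027), 48.7156295776
[... 544 characters left out ...]
 46]
169 [134. 124. 116. 108. 101.] [43 41 37]
170 [110.  97.  83.   4.   0.] [68 63 59]
171 [ 1. -5.  2. -4. -1.] [117 111 104]
172 [ 6. -2. -2. -3. -3.] [146 139 130]
173 [ 7. -1.  5.  2. 50.] [147 140 132]
174 [ 3. 53. 53. 52. 53.] [118 113 108]
175 [ 1. 54. 57. 51. 47.] [89 87 86]
176 [ 0. 50. 50. 47. 40.] [80 78 78]
177 [-2. 43.  3.  6. -1.] [89 85 82]
178 [-4. -0. -1.  1. -0.] [119 113 107]
179 [ -5.   1.   3. 121. 127.] [116 111 105]
180 [127. 125. 126. 124. 128.] [94 90 88]
181 [ 127.  127.  127. 1314.  128.] [81 79 79]
182 [126. 124. 125. 125.  -2.] [89 85 83]
183 [123.   2.   1.   3.   2.] [127 120 113]
184 [-1. -3.  2. -1. -1.] [150 142 134]
185 [-1. -1.  0. -0.  4.] [154 146 137]
```

View pics/c0.png

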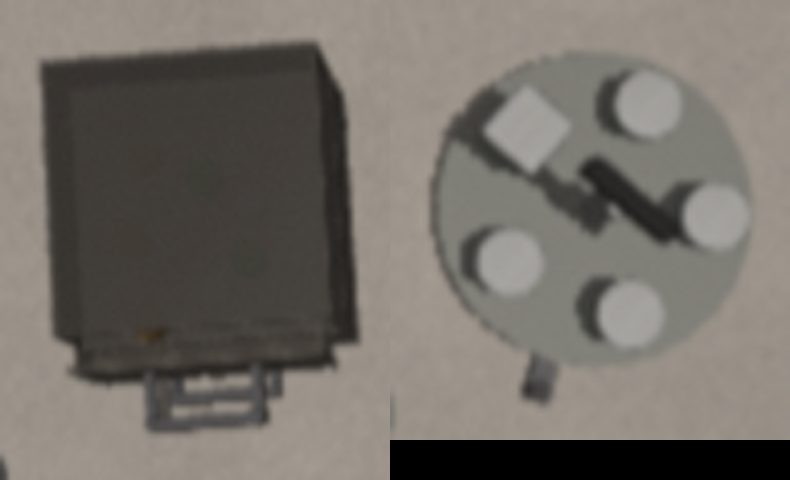

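The left crop shows the upper bar as the outer one, at the bottom, with the lower bar nested behind it. On the right, the jar is upper left of the axis and the pip is lower left.

Run:
```python
from h import *
p,d,K,T=load("top0.npz"); W=cloud(p,d,K,T); Z=W[...,2]
v,u=np.indices(d.shape); box=lambda a,b,c,e:(u>=a)&(u<=b)&(v>=c)&(v<=e)
m=box(143,178,177,186)&(Z>118)&(Z<132); 
P=np.array([ray(a,b,127,K,T) for a,b in zip(u[m],v[m])])
print('handle',P.mean(0),cv2.minAreaRect(P[:,:2].astype(np.float32)))
m=box(285,315,165,200)&(Z>97)&(Z<107)&(p.min(2)>120); m=cv2.morphologyEx(m.astype(np.uint8),cv2.MORPH_OPEN,np.ones((3,3)))>0
P=np.array([ray(a,b,102,K,T) for a,b in zip(u[m],v[m])]); sq=P.mean(0); print('sq',sq,cv2.minAreaRect(P[:,:2].astype(np.float32)))
m=box(270,350,160,240)&(Z>165)&(Z<180)
P=np.array([ray(a,b,172,K,T) for a,b in zip(u[m],v[m])]); bar=P.mean(0); print('bar',bar,cv2.minAreaRect(P[:,:2].astype(np.float32)))
m=box(270,350,155,240)&(Z>14)&(Z<80); 
tr=W[box(270,350,155,240)&(Z>17)&(Z<27)]; print('tray circ',cv2.minEnclosingCircle(tr[(np.hypot(tr[:,0]-521,tr[:,1]+223)<113)][:,:2].astype(np.float32)))
m=box(292,308,226,238)&(p.max(2)<100); ys,xs=np.nonzero(m); print('pip px',xs.min(),xs.max(),ys.min(),ys.max())
pp=W[box(290,310,226,240)&(Z>19)&(Z<36)]; print('pip',pp.mean(0),np.median(pp,0))
hh=np.array([ray(a,b,28,K,T) for a,b in [(298.5,234)]]);print(hh)
ax=bar[:2]
print('jar ang',np.degrees(np.arctan2(*(sq[:2]-ax)[::-1])),np.hypot(*(sq[:2]-ax)))
```

```text
handle [560.26903677 268.47292198 127.        ] ((561.360107421875, 266.1093444824219), (18.859174728393555, 91.01915740966797), 0.7370951771736145)
sq [ 569.21800076 -168.85883344  102.        ] ((568.8102416992188, -168.92396545410156), (40.22612762451172, 42.24821472167969), 49.828834533691406)
bar [ 521.45061575 -222.85172761  172.        ] ((521.498291015625, -222.6891326904297), (68.19940185546875, 14.51943588256836), 49.24553680419922)
tray circ ((521.8961181640625, -223.6873321533203), 107.97396087646484)
pip px 296 301 226 234
pip [ 407.90866438 -197.34597468   23.29995173] [ 403.07820976 -191.82217234   22.75100662]
[[ 393.00710119 -182.80502097   28.        ]]
jar ang 48.50088845730118 72.08991393640113
```

>>> {"op": "jog_arm", "data": {"motion": [[0.02,0,0,0,0,-0.0198,0.38],[0.04,-0.02,0,0,0,-0.0396,0.38],[0.09,-0.06,0,0,0,-0.059,0.38],[0.14,-0.09,0,0,0,-0.079,0.38],[0.19,-0.12,0,0,0,-0.099,0.38],[0.24,-0.16,0,0,0,-0.118,0.38],[0.29,-0.2,0,0,0,-0.138,0.38],[0.34,-0.23,0,0,0,-0.158,0.38]]}}

```text
time_s: 0.77
ee_pos: [423.8, 329.4, 206.9]
orientation: [-0.0, 0.631, 0.776, -0.0]
ft_force: [0.9, 0.7, -0.3]
grip_width: 0.38
```

>>> {"op": "jog_arm", "data": {"motion": [[0.05,-0.025,0,0,0,-0.01,0.38],[0.1,-0.05,0,0,0,-0.0195,0.38],[0.15,-0.07,0,0,0,-0.0195,0.38],[0.179,-0.083,0,0,0,-0.0195,0.38],[0.179,-0.083,0,0,0,-0.0195,0.38],[0.179,-0.083,0,0,0,-0.0195,0.38]]}}

```text
time_s: 1.27
ee_pos: [557.8, 267.9, 206.1]
orientation: [-0.0, 0.676, 0.737, -0.001]
ft_force: [-0.2, 0.7, -0.7]
grip_width: 0.383
```

Run:
```python
from h import *
s=read_state(); print(s['ee_pos'],s['orientation'],s['time_s'],s['ft_force'])
p,d,K,T=snap("wrist","1")
W=cloud(p,d,K,T); Z=W[...,2]; print('cam',-T[:3,:3].T@T[:3,3])
m=(Z>117)&(Z<132)&(W[...,0]<585)&(W[...,0]>530)&(W[...,1]>200)&(W[...,1]<330)
print(m.sum())
if m.sum()>10:
    q=W[m]; print(q.min(0),q.max(0),cv2.minAreaRect(q[:,:2].astype(np.float32)))
```

```text
[557.76904169 267.94197331 206.06144498] [-4.24671650e-04  6.75700460e-01  7.37175880e-01 -6.56180604e-04] 1.2667 [-0.1652816   0.67507654 -0.65479121]
cam [550.9317445  347.54532395 372.08782718]
1443
[548.48525861 222.93129429 117.01609979] [584.93584347 314.47366869 128.67432671] ((570.1498413085938, 268.0152282714844), (36.56892776489258, 90.54716491699219), 4.440649509429932)
```

View pics/wrist1.png

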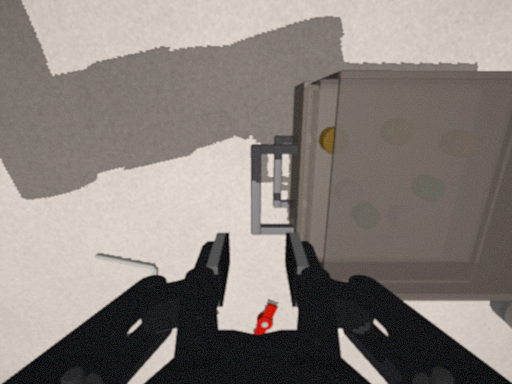

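The wrist view shows the upper bar at columns 251–261, rows 145–235. The lower bar is behind it at about column 279, and the open fingers straddle the upper bar's line.

Run:
```python
from h import *
p,d,K,T=load("wrist1.npz"); W=cloud(p,d,K,T)
print(d.shape, W[190,245:300:3].round(0).tolist())
m=(W[...,2]>118)&(W[...,2]<131); m[:145]=0; m[236:]=0; m[:,:248]=0; m[:,265:]=0
v,u=np.nonzero(m); P=np.array([ray(a,b,127,K,T) for a,b in zip(u,v)]); print(len(P),cv2.minAreaRect(P[:,:2].astype(np.float32)),P.mean(0))
# housing edges -> yaw
t=W[150:230,320:336]
```

```text
(384, 512) [[544.0, 228.0, -0.0], [548.0, 228.0, -1.0], [552.0, 269.0, 125.0], [555.0, 269.0, 125.0], [557.0, 270.0, 127.0], [560.0, 270.0, 126.0], [569.0, 231.0, 1.0], [574.0, 231.0, 1.0], [578.0, 231.0, -0.0], [582.0, 232.0, -1.0], [582.0, 248.0, 51.0], [586.0, 248.0, 50.0], [589.0, 249.0, 51.0], [600.0, 233.0, -1.0], [604.0, 234.0, 0.0], [608.0, 234.0, -1.0], [595.0, 267.0, 107.0], [594.0, 274.0, 128.0], [594.0, 278.0, 143.0]]
1016 ((558.1083374023438, 268.33807373046875), (12.994462013244629, 88.59736633300781), 4.9644775390625) [556.74817655 270.32760363 127.        ]
```

>>> {"op": "jog_arm", "data": {"motion": [[-0.0015,0,-0.03,0,0,0,0.38],[-0.0015,0,-0.06,0,0,0,0.38],[-0.0015,0,-0.09,0,0,0,0.38],[-0.0015,0,-0.115,0,0,0,0.38],[-0.0015,0,-0.135,0,0,0,0.38],[-0.0015,0,-0.14,0,0,0,0.38],[-0.0015,0,-0.14,0,0,0,0.38]]}}

```text
time_s: 1.9
ee_pos: [554.2, 269.4, 101.4]
orientation: [-0.001, 0.674, 0.738, -0.001]
ft_force: [0.6, 0.2, 0.4]
grip_width: 0.378
```

>>> {"op": "jog_arm", "data": {"motion": [[0,0,0,0,0,0,0],[0,0,0,0,0,0,0],[0,0,0,0,0,0,0],[0,0,0,0,0,0,0],[0,0,0,0,0,0,0]]}}

```text
time_s: 2.32
ee_pos: [556.5, 269.1, 102.9]
orientation: [0.0, 0.675, 0.738, 0.001]
ft_force: [-0.3, -0.6, 4.5]
grip_width: -0.0
```

The opening reads 0, so the bar isn't between the fingers. I'll look before doing anything else.

Run:
```python
from h import *
p,d,K,T=snap("wrist","2"); s=read_state(); print(s['ee_pos'],s['ft_force'],s['grip_width'],s['torque'])
p2,d2,K2,T2=snap("scene","2")
a=cv2.resize(p[90:330,150:420],(390,346)); b=cv2.resize(p2[150:300,310:460],(400,400),interpolation=2)
o=np.zeros((400,790,3),np.uint8);o[:346,:390]=a;o[:,390:]=b;cv2.imwrite('pics/c2.png',o[:,:,::-1])
```

```text
[556.47857635 269.16233302 102.90289591] [-1.25620421  0.0460355   4.98091746] -0.0006553838477337245 [ 0.03539879  0.15247721 -0.03891269]
```

View pics/c2.png

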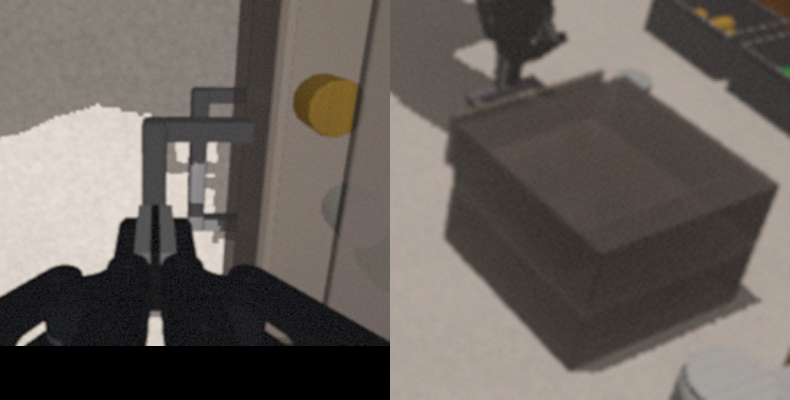

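Run:
```python
from h import *
p,d,K,T=load("wrist2.npz"); W=cloud(p,d,K,T)
for r in range(175,285,6): print(r,[(W[r,c].round(0).astype(int).tolist(),int(p[r,c].max())) for c in (246,250,257,264,268)])
print([(W[190,c].round(0).astype(int).tolist()) for c in range(246,300,3)])
```

```text
175 [([544, 279, -1], 226), ([549, 311, 124], 55), ([553, 312, 125], 62), ([556, 312, 124], 61), ([559, 312, 123], 73)]
181 [([545, 273, 0], 219), ([549, 308, 126], 66), ([553, 309, 126], 74), ([557, 309, 125], 65), ([559, 309, 125], 73)]
187 [([545, 266, -1], 222), ([549, 305, 126], 68), ([553, 305, 126], 70), ([557, 306, 126], 68), ([559, 305, 124], 74)]
193 [([546, 260, 0], 220), ([550, 302, 126], 69), ([553, 302, 126], 73), ([557, 302, 126], 67), ([569, 261, -1], 136)]
199 [([546, 253, -1], 225), ([550, 298, 126], 70), ([554, 298, 126], 75), ([558, 299, 126], 74), ([570, 255, -1], 136)]
205 [([547, 246, -2], 223), ([550, 294, 126], 65), ([554, 295, 126], 75), ([558, 295, 126], 72), ([570, 248, -1], 132)]
211 [([547, 239, -1], 229), ([550, 291, 126], 63), ([554, 292, 127], 74), ([558, 291, 125], 108), ([571, 241, -1], 220)]
217 [([548, 232, 0], 224), ([551, 287, 125], 69), ([555, 288, 126], 73), ([559, 288, 126], 120), ([572, 234, -1], 225)]
223 [([549, 225, -1], 225), ([551, 283, 126], 66), ([555, 284, 126], 74), ([559, 285, 127], 124), ([572, 228, 0], 220)]
229 [([549, 218, 0], 
[... 772 characters left out ...]
), ([558, 281, 164], 98), ([560, 280, 163], 94)]
271 [([551, 281, 169], 23), ([552, 281, 170], 38), ([556, 277, 163], 38), ([558, 282, 170], 36), ([560, 281, 169], 32)]
277 [([551, 281, 174], 21), ([552, 281, 174], 24), ([556, 274, 164], 30), ([558, 281, 173], 29), ([560, 282, 174], 30)]
283 [([551, 281, 178], 30), ([552, 281, 178], 25), ([556, 271, 164], 27), ([558, 282, 178], 21), ([560, 281, 177], 30)]
[[546, 262, -1], [549, 303, 125], [551, 304, 127], [552, 304, 126], [554, 304, 126], [555, 304, 127], [557, 304, 126], [567, 265, 0], [571, 265, 1], [574, 265, -1], [577, 266, 0], [580, 265, -2], [577, 281, 50], [579, 282, 51], [581, 282, 52], [584, 283, 52], [596, 267, -1], [599, 267, -1]]
```

The shut fingertips sit on top of the bar at z≈127, although the TCP reads 103. I'll lift clear and measure the tip offset in free air.

>>> {"op": "jog_arm", "data": {"motion": [[0,0,0.03,0,0,0,0],[0,0,0.06,0,0,0,0],[0,0,0.08,0,0,0,0],[0,0,0.08,0,0,0,0],[0,0,0.08,0,0,0,0]]}}

```text
time_s: 2.83
ee_pos: [556.6, 269.0, 162.6]
orientation: [0.0, 0.675, 0.738, 0.001]
ft_force: [-0.1, 0.4, -0.8]
grip_width: 0.005
```

Run:
```python
from h import *
s=read_state(); print(s['ee_pos'],s['ft_force'],s['grip_width'],s['time_s'])
p,d,K,T=snap("wrist","3"); W=cloud(p,d,K,T); tcp=s['ee_pos']
m=(W[...,2]>tcp[2]-15)&(W[...,2]<tcp[2]+60)&(np.hypot(W[...,0]-tcp[0],W[...,1]-tcp[1])<25)
q=W[m]; print(len(q),q.min(0),q.max(0),np.percentile(q[:,2],[1,5,50]))
print('bar',[W[200,c].round().astype(int).tolist() for c in range(240,300,4)])
p,d,K,T=load("wrist1.npz");W=cloud(p,d,K,T)
m=(W[...,2]>190)&(W[...,2]<270)&(abs(W[...,0]-558)<60)&(abs(W[...,1]-268)<20); v,u=np.nonzero(m);q=W[m];print(q.min(0),q.max(0),np.percentile(q[:,2],[1,5,50]))
for lo,hi in((500,558),(558,620)):
    k=q[(q[:,0]>lo)&(q[:,0]<hi)]; print(k.min(0),k.max(0))
```

```text
[556.58005286 269.04971823 162.62815589] [-0.10040799  0.35096235 -0.78785259] 0.004525032516419357 2.8333
1498 [542.41830045 263.78617575 189.22442658] [569.59863651 281.61271293 222.61474279] [190.22668382 193.27709512 208.15194702]
bar [[538, 229, -1], [544, 230, 0], [549, 230, -1], [552, 276, 126], [555, 276, 126], [558, 277, 128], [569, 232, -1], [574, 232, -2], [579, 233, -1], [580, 250, 45], [583, 252, 51], [588, 253, 52], [600, 235, 0], [605, 235, -1], [610, 236, -1]]
[527.59107139 255.46775653 229.46370465] [587.27534388 282.37911676 269.99842831] [232.3836312  236.80256191 255.81095446]
[527.59107139 255.46775653 229.46370465] [542.80601717 278.57840161 269.99842831]
[573.02332306 258.68751586 230.43922827] [587.27534388 282.37911676 269.987921  ]
```

The tips are really about 25 mm above the reported TCP, both in the image and by contact, while x and y agree. I'll allow for that from here on: TCP z≈76 for the drawer handle.

>>> {"op": "jog_arm", "data": {"motion": [[0,0,0,0,0,0,0.38],[0,0,0,0,0,0,0.38],[0,0,0,0,0,0,0.38],[0,0,-0.03,0,0,0,0.38],[0,0,-0.06,0,0,0,0.38],[0,0,-0.09,0,0,0,0.38],[0,0,-0.115,0,0,0,0.38],[0,0,-0.115,0,0,0,0.38]]}}

```text
time_s: 3.55
ee_pos: [558.8, 269.3, 76.4]
orientation: [0.002, 0.675, 0.738, 0.002]
ft_force: [-0.0, -0.3, 4.4]
grip_width: 0.38
```

>>> {"op": "jog_arm", "data": {"motion": [[0,0,0,0,0,0,0],[0,0,0,0,0,0,0],[0,0,0,0,0,0,0],[0,0,0,0,0,0,0],[0,0,0,0,0,0,0]]}}

```text
time_s: 3.97
ee_pos: [556.1, 268.9, 75.8]
orientation: [0.0, 0.675, 0.738, -0.0]
ft_force: [1.0, -0.5, 1.9]
grip_width: 0.101
```

Gripped: 0.10 is about 9 mm, against a 10 mm bar. Now pull along the unit's −x, yaw 4.8°.

>>> {"op": "jog_arm", "data": {"motion": [[-0.012,-0.001,0,0,0,0,0],[-0.03,-0.0025,0,0,0,0,0],[-0.05,-0.0042,0,0,0,0,0],[-0.07,-0.0059,0,0,0,0,0],[-0.09,-0.0076,0,0,0,0,0],[-0.107,-0.009,0,0,0,0,0],[-0.12,-0.0101,0,0,0,0,0],[-0.12,-0.0101,0,0,0,0,0]]}}

```text
time_s: 4.63
ee_pos: [463.9, 261.0, 75.8]
orientation: [-0.0, 0.675, 0.738, -0.001]
ft_force: [-0.6, -0.7, -0.6]
grip_width: 0.107
```

>>> {"op": "jog_arm", "data": {"motion": [[-0.007,-0.0006,0,0,0,0,0],[-0.014,-0.0012,0,0,0,0,0],[-0.014,-0.0012,0,0,0,0,0]]}}

```text
time_s: 4.88
ee_pos: [454.8, 260.3, 75.8]
orientation: [-0.0, 0.675, 0.738, -0.0]
ft_force: [-1.8, -2.0, 0.9]
grip_width: 0.107
```

>>> {"op": "jog_arm", "data": {"motion": [[-0.006,-0.0005,0,0,0,0,0],[-0.012,-0.001,0,0,0,0,0],[-0.012,-0.001,0,0,0,0,0]]}}

```text
time_s: 5.13
ee_pos: [453.0, 260.1, 75.9]
orientation: [0.004, 0.675, 0.737, 0.004]
ft_force: [27.0, -0.6, -26.4]
grip_width: 0.105
```

The pull force jumped to 27 N at x≈453, which is the stop: 103 mm of travel plus an initial opening of about 27 mm. I'll relax the pull slightly, release, and lift.

>>> {"op": "jog_arm", "data": {"motion": [[0.0065,0.0005,0,0,0,0,0],[0.0065,0.0005,0,0,0,0,0],[0.0065,0.0005,0,0,0,0,0.38],[0.0065,0.0005,0,0,0,0,0.38],[0.0065,0.0005,0,0,0,0,0.38],[0.0065,0.0005,0.03,0,0,0,0.38],[0.0065,0.0005,0.07,0,0,0,0.38],[0.0065,0.0005,0.12,0,0,0,0.38]]}}

```text
time_s: 5.8
ee_pos: [449.3, 259.6, 165.4]
orientation: [-0.001, 0.675, 0.738, -0.002]
ft_force: [1.0, 0.4, -0.0]
grip_width: 0.379
```

>>> {"op": "jog_arm", "data": {"motion": [[0,0,0.05,0,0,0,0.38],[0,0,0.06,0,0,0,0.38],[0,0,0.06,0,0,0,0.38]]}}

```text
time_s: 6.05
ee_pos: [452.8, 261.0, 213.8]
orientation: [0.001, 0.675, 0.738, 0.002]
ft_force: [-0.1, -0.1, -1.1]
grip_width: 0.378
```

Run:
```python
from h import *
s=read_state(); print(s['ee_pos'],s['ft_force'],s['grip_width'],s['time_s'],s['joint_positions'])
p,d,K,T=snap("wrist","4"); W=cloud(p,d,K,T)
m=(W[...,2]>120)&(W[...,2]<131)&(abs(W[...,0]-453)<25); q=W[m]; print(len(q),np.percentile(q[:,0],[2,50,98]),cv2.minAreaRect(q[:,:2].astype(np.float32)))
p,d,K,T=snap("top","4"); W=cloud(p,d,K,T); print([(r,W[r,160].round().astype(int).tolist()) for r in range(160,225,4)])
```

```text
[452.78153066 260.97990976 213.7835997 ] [-0.08097841 -0.0848768  -1.07652682] 0.37790290923458214 6.05 [ 3.82752985e-01  2.77785675e-01 -1.53428935e-01  1.13426199e+00
  2.65699893e-04  1.86410406e+00]
1235 [447.24298675 455.71748142 476.72760203] ((464.40972900390625, 259.25665283203125), (32.33206558227539, 90.76100158691406), 3.2497670650482178)
[(160, [627, 270, 110]), (164, [617, 276, 84]), (168, [604, 276, 84]), (172, [591, 276, 82]), (176, [577, 274, 89]), (180, [565, 275, 81]), (184, [552, 274, 85]), (188, [539, 274, 84]), (192, [526, 273, 88]), (196, [513, 273, 85]), (200, [498, 259, 145]), (204, [488, 292, 2]), (208, [475, 293, -2]), (212, [461, 261, 128]), (216, [447, 291, 1]), (220, [433, 291, -1]), (224, [420, 292, -3])]
```

>>> {"op": "jog_arm", "data": {"motion": [[0.005,-0.02,0,0,0,-0.01,0.5],[0.01,-0.06,0,0,0,-0.02,0.5],[0.015,-0.11,0,0,0,-0.03,0.5],[0.025,-0.16,0,0,0,-0.04,0.5],[0.035,-0.21,0,0,0,-0.055,0.5],[0.045,-0.26,0,0,0,-0.07,0.5],[0.05,-0.31,0,0,0,-0.08,0.5],[0.055,-0.36,0,0,0,-0.09,0.5]]}}

```text
time_s: 6.82
ee_pos: [491.4, -11.4, 208.9]
orientation: [-0.001, 0.855, 0.519, -0.001]
ft_force: [-0.0, 0.4, -1.2]
grip_width: 0.502
```

```bash
cat > go.py <<'E'
import sys
from h import *
from scipy.spatial.transform import Rotation as R
s=read_state(); w,x,y,z=s['orientation']; Y=R.from_quat([x,y,z,w]).as_matrix()[:,1]; a=np.degrees(np.arctan2(Y[1],Y[0]))
X,Yt,Z,A=map(float,sys.argv[1:5]); print('t',s['time_s'],s['ee_pos'],'ang',a,'grip',s['grip_width'],'F',s['ft_force'],'q6',s['joint_positions'][5])
print('shift',(np.array([X,Yt,Z])-s['ee_pos'])/750,'turn',((A-a+180)%360-180)/360)
E
python3 go.py 521.5 -223 213 -41
```

```text
t 6.8167 [491.3817686  -11.43423525 208.87327645] ang -27.47831847915913 grip 0.501541090445623 F [-0.04017386  0.44141891 -1.19208588] q6 1.878127631077418
shift [ 0.04015764 -0.28208769  0.0055023 ] turn -0.0375602264467802
```

>>> {"op": "jog_arm", "data": {"motion": [[0.006,-0.05,0.003,0,0,-0.01,0.5],[0.012,-0.1,0.005,0,0,-0.02,0.5],[0.02,-0.15,0.005,0,0,-0.03,0.5],[0.028,-0.2,0.005,0,0,-0.0376,0.5],[0.035,-0.25,0.005,0,0,-0.0376,0.5],[0.04,-0.28,0.005,0,0,-0.0376,0.5],[0.04,-0.28,0.005,0,0,-0.0376,0.5],[0.04,-0.28,0.005,0,0,-0.0376,0.5]]}}

```text
time_s: 7.48
ee_pos: [521.5, -220.3, 212.2]
orientation: [-0.002, 0.91, 0.415, -0.001]
ft_force: [0.3, 1.0, -0.7]
grip_width: 0.498
```

```bash
python3 go.py 521.5 -223 111 -41
python3 - <<'E'
from h import *
p,d,K,T=snap("wrist","5"); W=cloud(p,d,K,T); Z=W[...,2]; R=np.hypot(W[...,0]-521,W[...,1]+223)
for n,lo,hi,r in(('bar',163,182,45),('sq',97,108,110)):
    m=(Z>lo)&(Z<hi)&(R<r); q=W[m]; print(n,len(q)); 
    if len(q)>5: print(q.mean(0),cv2.minAreaRect(q[:,:2].astype(np.float32)))
E
```

```text
t 7.4833 [ 521.48640044 -220.3144782   212.22002163] ang -40.95827562982551 grip 0.4983734101132533 F [ 0.34040228  1.00974732 -0.70650712] q6 1.7566573011868605
shift [ 1.81327527e-05 -3.58069573e-03 -1.34960029e-01] turn -0.00011590102826251799
bar 1340
[ 521.85886614 -221.02234468  170.74613318] ((519.95751953125, -223.2985076904297), (69.55158996582031, 13.988567352294922), 49.47696304321289)
sq 2024
[ 567.59897965 -168.12795316  101.09854974] ((552.2015380859375, -186.39199829101562), (90.71897888183594, 43.60334777832031), 50.17985153198242)
```

View pics/wrist5.png

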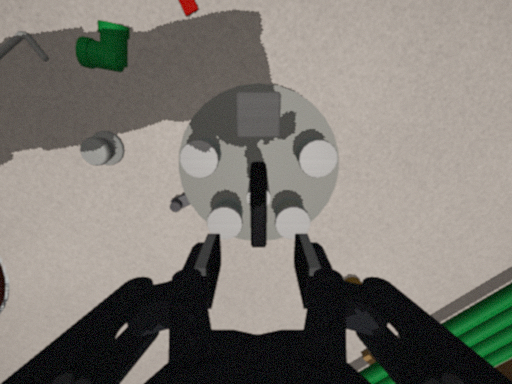

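The wrist view shows the black bar (250–267, 162–247) centred and parallel between the fingers. The pip is near (178,203) and the square jar at (258,113).

Run:
```python
from h import *
p,d,K,T=load("wrist5.npz"); W=cloud(p,d,K,T)
crop=p[180:225,160:200].max(2)
m=(p.max(2)<120); m[:185]=0;m[222:]=0;m[:,:160]=0;m[:,186:]=0
m&=(W[...,2]>14)&(W[...,2]<40)
v,u=np.nonzero(m); k=W[m]; print(len(k),k.min(0),k.max(0))
top=m&(W[...,2]>23); v,u=np.nonzero(top); print('top px',u.min(),u.max(),v.min(),v.max(),u.mean(),v.mean())
g=ray(u.mean(),v.mean(),28,K,T); print(g)
P=np.array([ray(a,b,28,K,T)[:2] for a,b in zip(u,v)],np.float32); c=cv2.minEnclosingCircle(P); print(c)
for ax in((521,-223.2),(521.9,-223.7)):
  for q in (g[:2],c[0]): e=np.array(q)-ax; print(np.degrees(np.arctan2(e[1],e[0])),np.hypot(*e))
```

```text
104 [ 388.82687166 -193.74396175   14.22256865] [ 402.89766644 -180.16053773   27.11282506]
top px 170 179 204 211 174.42222222222222 207.24444444444444
[ 397.67212692 -187.14172235   28.        ]
((398.5965270996094, -186.85618591308594), 6.615913391113281)
163.70227529087865 128.49110345020284
163.4628895195114 127.68509310197817
163.60168664989018 129.49545210178525
163.36354037169707 128.69037674110854
```

>>> {"op": "jog_arm", "data": {"motion": [[-0.001,-0.0036,-0.03,0,0,0,0.5],[-0.001,-0.0036,-0.06,0,0,0,0.5],[-0.001,-0.0036,-0.09,0,0,0,0.5],[-0.001,-0.0036,-0.115,0,0,0,0.5],[-0.001,-0.0036,-0.13,0,0,0,0.5],[-0.001,-0.0036,-0.135,0,0,0,0.5],[-0.001,-0.0036,-0.135,0,0,0,0.5]]}}

```text
time_s: 8.12
ee_pos: [521.0, -220.9, 112.2]
orientation: [-0.001, 0.909, 0.417, -0.001]
ft_force: [-0.5, -0.2, -0.1]
grip_width: 0.499
```

>>> {"op": "jog_arm", "data": {"motion": [[0,0,0,0,0,0,0],[0,0,0,0,0,0,0],[0,0,0,0,0,0,0],[0,0,0,0,0,0,0],[0,0,0,0,0,0,0],[0,0,0,0,0,0,0]]}}

```text
time_s: 8.62
ee_pos: [521.3, -221.7, 115.7]
orientation: [-0.0, 0.909, 0.416, 0.0]
ft_force: [-8.1, 7.6, 19.0]
grip_width: 0.154
```

```bash
python3 go.py 521 -223.2 111 74
```

```text
t 8.6167 [ 521.31375601 -221.71454784  115.68610808] ang -40.7983185211477 grip 0.15370025401533677 F [-8.13906423  7.63023165 19.01113112] q6 1.7515898283989702
shift [-0.00041834 -0.0019806  -0.00624814] turn 0.3188842181142993
```

Gripped, with the opening at 13 mm against a 14 mm bar. The 19 N upward suggests the tips touch the column's shoulder, so I'll ease up 5 mm and recentre slightly.

>>> {"op": "jog_arm", "data": {"motion": [[-0.0003,0.0006,0.004,0,0,0,0],[-0.0006,0.001,0.0075,0,0,0,0],[-0.0006,0.001,0.0075,0,0,0,0],[-0.0006,0.001,0.0075,0,0,0,0]]}}

```text
time_s: 8.95
ee_pos: [520.9, -221.6, 116.2]
orientation: [-0.001, 0.909, 0.416, -0.001]
ft_force: [10.3, -6.2, -36.0]
grip_width: 0.153
```

```bash
python3 go.py 521 -223.2 116 74
```

```text
t 8.95 [ 520.93239705 -221.60853791  116.1518546 ] ang -40.84006485752222 grip 0.1531320857182661 F [ 10.28682414  -6.20389936 -35.97145329] q6 1.7523096211399052
shift [ 9.01372725e-05 -2.12194945e-03 -2.02472805e-04] turn 0.319000180159784
```

>>> {"op": "jog_arm", "data": {"motion": [[0.0003,-0.0005,-0.0045,0,0,0,0],[0.0003,-0.0005,-0.0045,0,0,0,0],[0.0003,-0.0005,-0.0045,0,0,0,0]]}}

```text
time_s: 9.2
ee_pos: [521.1, -221.7, 116.0]
orientation: [-0.0, 0.909, 0.416, -0.0]
ft_force: [-3.4, 1.9, 1.7]
grip_width: 0.153
```

```bash
python3 go.py 521 -223.2 116 74
```

```text
t 9.2 [ 521.1295355  -221.68092231  116.04703182] ang -40.822100948770654 grip 0.15287223631761807 F [-3.41440224  1.93525777  1.74944975] q6 1.7519314070694456
shift [-1.72714000e-04 -2.02543692e-03 -6.27090937e-05] turn 0.3189502804132518
```

>>> {"op": "jog_arm", "data": {"motion": [[0,0,0,0,0,0.005,0],[0,0,0,0,0,0.015,0],[0,0,0,0,0,0.03,0],[0,0,0,0,0,0.045,0],[0,0,0,0,0,0.06,0],[0,0,0,0,0,0.075,0],[0,0,0,0,0,0.085,0],[0,0,0,0,0,0.085,0]]}}

```text
time_s: 9.87
ee_pos: [519.8, -221.1, 116.0]
orientation: [-0.001, 0.766, 0.643, -0.001]
ft_force: [-8.8, 4.5, 6.4]
grip_width: 0.154
```

```bash
python3 go.py 521 -223.2 116 73.5
```

```text
t 9.8667 [ 519.78749613 -221.12420992  116.02228445] ang -9.981396668680883 grip 0.1541725450668237 F [-8.83026688  4.51194614  6.38319767] q6 1.2136779948619398
shift [ 1.61667183e-03 -2.76772011e-03 -2.97126061e-05] turn 0.23189276852411353
```

>>> {"op": "jog_arm", "data": {"motion": [[-0.0005,0.0003,0,0,0,0.01,0],[-0.0007,0.0004,0,0,0,0.025,0],[-0.0007,0.0004,0,0,0,0.04,0],[-0.0007,0.0004,0,0,0,0.055,0],[-0.0007,0.0004,0,0,0,0.07,0],[-0.0007,0.0004,0,0,0,0.085,0],[-0.0007,0.0004,0,0,0,0.1,0],[-0.0007,0.0004,0,0,0,0.1,0]]}}

```text
time_s: 10.53
ee_pos: [518.1, -221.4, 116.0]
orientation: [-0.002, 0.529, 0.848, -0.001]
ft_force: [-15.2, 2.7, 8.5]
grip_width: 0.151
```

```bash
python3 go.py 521 -223.2 116 73.5
```

```text
t 10.5333 [ 518.11508064 -221.41590816  115.99608021] ang 26.082181991169204 grip 0.15066292367871906 F [-15.18241026   2.70407032   8.51730166] q6 0.5835716486721707
shift [ 3.84655915e-03 -2.37878912e-03  5.22638270e-06] turn 0.13171616113564114
```

>>> {"op": "jog_arm", "data": {"motion": [[-0.001,0,0,0,0,0.01,0],[-0.002,0,0,0,0,0.025,0],[-0.002,0,0,0,0,0.04,0],[-0.0025,0,0,0,0,0.055,0],[-0.0025,0,0,0,0,0.07,0],[-0.0025,0,0,0,0,0.085,0],[-0.0025,0,0,0,0,0.1,0],[-0.0025,0,0,0,0,0.1,0]]}}

```text
time_s: 11.2
ee_pos: [517.0, -222.6, 116.0]
orientation: [-0.002, 0.241, 0.97, -0.001]
ft_force: [-12.0, -2.5, 4.2]
grip_width: 0.157
```

```bash
python3 go.py 521 -223.2 116 73.5
```

```text
t 11.2 [ 516.99207315 -222.60038844  116.00149874] ang 62.05455500586683 grip 0.15655414265083956 F [-12.04287508  -2.50065588   4.1549541 ] q6 -0.046433401162276955
shift [ 5.34390247e-03 -7.99482077e-04 -1.99831558e-06] turn 0.03179290276148102
```

>>> {"op": "jog_arm", "data": {"motion": [[-0.0008,-0.0003,0,0,0,0.01,0],[-0.0012,-0.0006,0,0,0,0.02,0],[-0.0012,-0.0006,0,0,0,0.028,0],[-0.0012,-0.0006,0,0,0,0.0318,0],[-0.0012,-0.0006,0,0,0,0.0318,0],[-0.0012,-0.0006,0,0,0,0.0318,0]]}}

```text
time_s: 11.7
ee_pos: [516.8, -223.1, 116.0]
orientation: [-0.001, 0.146, 0.989, -0.001]
ft_force: [-8.7, -1.6, 2.6]
grip_width: 0.152
```

```bash
python3 go.py 521 -223.2 116 73.5
cat > meas.py <<'E'
import sys
from h import *
tag=sys.argv[1]
for n in("wrist","top","scene"):
    p,d,K,T=snap(n,tag); W=cloud(p,d,K,T); Z=W[...,2]; R=np.hypot(W[...,0]-521.3,W[...,1]+223.2)
    m=(Z>98)&(Z<106)&(R<110)&(R>40); mm=cv2.morphologyEx(m.astype(np.uint8),cv2.MORPH_OPEN,np.ones((3,3)))>0
    v,u=np.nonzero(mm)
    if len(u)>10:
        P=np.array([ray(a,b,102,K,T)[:2] for a,b in zip(u,v)],np.float32); r=cv2.minAreaRect(P); c=np.array(r[0])-[521.3,-223.2]
        print(n,'sq',len(u),r,'ang',np.degrees(np.arctan2(c[1],c[0])),np.hypot(*c))
    m=(Z>64)&(Z<71)&(R<110)&(R>45); mm=cv2.morphologyEx(m.astype(np.uint8),cv2.MORPH_OPEN,np.ones((3,3)))
    k,L,S,C=cv2.connectedComponentsWithStats(mm)
    for i in range(1,k):
        if S[i,4]>40:
            v,u=np.nonzero(L==i); P=np.array([ray(a,b,68,K,T)[:2] for a,b in zip(u,v)],np.float32); (cx,cy),r=cv2.minEnclosingCircle(P); e=np.array([cx,cy])-[521.3,-223.2]; print('  jar',len(u),round(cx,1),round(cy,1),round(r,1),'ang',np.degrees(np.arctan2(e[1],e[0])).round(1),np.hypot(*e).round(1))
    m=(Z>22)&(Z<33)&(np.hypot(W[...,0]-397,W[...,1]+186)<20)&(p.max(2)<130)&(R>112); v,u=np.nonzero(m)
    if len(u)>3:
        P=np.array([ray(a,b,28,K,T)[:2] for a,b in zip(u,v)],np.float32); (c,r)=cv2.minEnclosingCircle(P); e=np.array(c)-[521.3,-223.2]; print(n,'pip',len(u),c,r,'ang',np.degrees(np.arctan2(e[1],e[0])),np.hypot(*e))
E
python3 meas.py 6
```

```text
t 11.7 [ 516.8232585  -223.11642088  116.02075282] ang 73.18352412426346 grip 0.15180212703713064 F [-8.66676848 -1.55484578  2.59753803] q6 -0.24204513753667345
shift [ 5.56898867e-03 -1.11438831e-04 -2.76704282e-05] turn 0.000879099654823771
wrist sq 4615 ((449.6103210449219, -201.95596313476562), (43.028656005859375, 42.75270462036133), 73.14497375488281) ang 163.4936912633252 74.77111187493203
  jar 2213 477.8 -281.8 22.5 ang -126.6 73.0
  jar 2210 516.9 -150.4 22.5 ang 93.4 72.9
  jar 845 558.1 -283.5 21.6 ang -58.6 70.6
  jar 866 585.5 -194.2 21.4 ang 24.3 70.5
wrist pip 218 (396.19927978515625, -187.6968994140625) 7.513620853424072 ang 164.15626308120977 130.04099488041376
top sq 42 ((457.71356201171875, -193.4860382080078), (21.824636459350586, 37.735965728759766), 74.32475280761719) ang 154.95330147876444 70.18657009295654
  jar 95 591.0 -200.2 21.7 ang 18.3 73.4
  jar 57 523.4 -140.2 16.2 ang 88.5 83.1
scene sq 39 ((460.4354553222656, -189.4605712890625), (8.302502632141113, 42.207828521728516), 76.85690307617188) ang 150.99880414472594 69.5905298770483
  jar 129 522.2 -152.0 21.9 ang 89.2 71.2
  jar 140 482.0 -284.3 22.4 ang -122.8 72.7
  jar 172 592.4 -200.7 22.6 ang 17.5 74.5
  jar 170 567.3 -282.6 22.2 ang -52.2 75.2
```

View pics/wrist6.png

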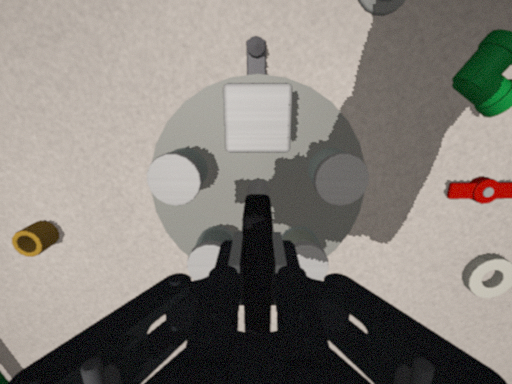

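The wrist view shows the pip (257,47), the jar lid (258,117) and the bar (258,200) nearly in line. I'll refine this with the lateral offsets from the same image.

```bash
cat > lat.py <<'E'
import sys
from h import *
p,d,K,T=load(f"wrist{sys.argv[1]}.npz"); W=cloud(p,d,K,T); g=cv2.cvtColor(p,cv2.COLOR_RGB2GRAY).astype(float)
# symmetric edges: sub-pixel half-level crossings per row
def edges(row,lo,hi,thr,dark):
    s=g[row]; f=(s<thr) if dark else (s>thr); i=np.nonzero(f[lo:hi])[0]+lo
    if len(i)<4: return None
    a,b=i[0],i[-1]; L=a-1+(thr-s[a-1])/(s[a]-s[a-1]); Rr=b+(thr-s[b])/(s[b+1]-s[b]); return L,Rr
def line(rows,lo,hi,thr,dark,z,n):
    c=[]
    for r in rows:
        e=edges(r,lo,hi,thr,dark)
        if e: a=ray(e[0],r,z,K,T);b=ray(e[1],r,z,K,T); c.append(np.r_[(a+b)[:2]/2,np.hypot(*(a-b)[:2])])
    c=np.array(c); m=np.median(c,0); print(n,len(c),m.round(2)); return m[:2]
pip=line(range(42,50),235,280,120,True,28,'pip')
tng=line(range(62,74),235,280,130,True,14,'tongue')
C=[]
for nm,(x,y),rr in(('A',(477.8,-281.8),30),('B',(516.9,-150.4),30)):
    m=((W[...,2]>64)&(W[...,2]<72)&(np.hypot(W[...,0]-x,W[...,1]-y)<rr)); v,u=np.nonzero(m)
    P=np.array([ray(a,b,68,K,T)[:2] for a,b in zip(u,v)],np.float32); C.append(cv2.minEnclosingCircle(P)[0])
m=(W[...,2]>98)&(W[...,2]<107)&(np.hypot(W[...,0]-450,W[...,1]+202)<35); v,u=np.nonzero(m)
P=np.array([ray(a,b,102,K,T)[:2] for a,b in zip(u,v)],np.float32); r=cv2.minAreaRect(P); S=np.array(r[0]); print('sq',r)
C=np.array(C); print('jars',C); e=C[1]-C[0]; th=np.arctan2(e[1],e[0])+np.pi/2; print('dir from jars',np.degrees(th))
tr=(W[...,2]>17)&(W[...,2]<27)&(np.hypot(W[...,0]-519,W[...,1]+222.5)<113); v,u=np.nonzero(tr&(np.indices(tr.shape)[0]<270))
hull=cv2.convexHull(np.array([ray(a,b,22,K,T)[:2] for a,b in zip(u,v)],np.float32))[:,0]; hull=hull[np.hypot(*(hull-[519,-222.5]).T)>104]
A=np.c_[2*hull,np.ones(len(hull))]; q=np.linalg.lstsq(A,(hull**2).sum(1),rcond=None)[0]; print('tray centre',q[:2],np.sqrt(q[2]+q[:2]@q[:2]))
mid=C.mean(0); u_=np.array([np.cos(th),np.sin(th)]); axs=[mid-22.56*u_, S-73*u_, q[:2]]
for a in axs:
    f=lambda q:np.degrees(np.arctan2(*(q-a)[::-1])); print('axis',a.round(1),'pip',f(pip).round(2),np.hypot(*(pip-a)).round(1),'tongue',f(tng).round(2),'jar',f(S).round(2))
E
python3 lat.py 6
```

```text
pip 8 [ 395.95 -187.01   16.41]
tongue 12 [ 410.52 -191.37   17.82]
sq ((449.5908508300781, -201.98455810546875), (43.08970260620117, 42.75299835205078), 73.17662048339844)
jars [[ 477.67843628 -281.80569458]
 [ 516.9899292  -150.33525085]]
dir from jars 163.35260298358554
tray centre [ 519.49788663 -222.92994517] 107.23991603467014
axis [ 518.9 -222.5] pip 163.89 128.0 tongue 163.96 jar 163.5
axis [ 519.5 -222.9] pip 163.81 128.7 tongue 163.87 jar 163.35
axis [ 519.5 -222.9] pip 163.79 128.7 tongue 163.85 jar 163.32
```

The jar is at about 163.35° and the pip and tongue at about 163.85°, so a final +0.5° correction is due.

>>> {"op": "jog_arm", "data": {"motion": [[-0.0008,0,0,0,0,0.0007,0],[-0.0008,0,0,0,0,0.0014,0],[-0.0008,0,0,0,0,0.0014,0],[-0.0008,0,0,0,0,0.0014,0],[-0.0008,0,0,0,0,0.0014,0],[-0.0008,0,0,0,0,0.0014,0]]}}

```text
time_s: 12.35
ee_pos: [516.9, -223.1, 116.1]
orientation: [-0.001, 0.142, 0.99, -0.001]
ft_force: [-6.6, -1.4, -0.9]
grip_width: 0.153
```

```bash
python3 go.py 521 -223.2 116 73.8
python3 - <<'E'
from h import *
snap("wrist","7"); snap("top","7")
p=load("top7.npz")[0]; cv2.imwrite('pics/c7.png',cv2.resize(p[80:250,80:360],(784,476),interpolation=2)[:,:,::-1])
E
python3 lat.py 7
```

```text
t 12.35 [ 516.85515994 -223.11399018  116.05011173] ang 73.6857595734438 grip 0.1529706033134398 F [-6.63449505 -1.44337219 -0.94752721] q6 -0.2511478882840276
shift [ 5.52645341e-03 -1.14679759e-04 -6.68156367e-05] turn 0.0003173345182116489
pip 8 [ 396.06 -187.11   16.37]
tongue 12 [ 410.64 -191.47   17.81]
sq ((449.4642333984375, -202.56552124023438), (43.07257843017578, 42.73808288574219), 73.6474838256836)
jars [[ 478.10845947 -282.36230469]
 [ 516.6673584  -150.84918213]]
dir from jars 163.65916321644767
tray centre [ 519.52405776 -222.91441756] 107.22814884342623
axis [ 519. -223.] pip 163.75 128.1 tongue 163.8 jar 163.67
axis [ 519.5 -223.1] pip 163.75 128.6 tongue 163.8 jar 163.66
axis [ 519.5 -222.9] pip 163.83 128.6 tongue 163.89 jar 163.8
```

View pics/c7.png

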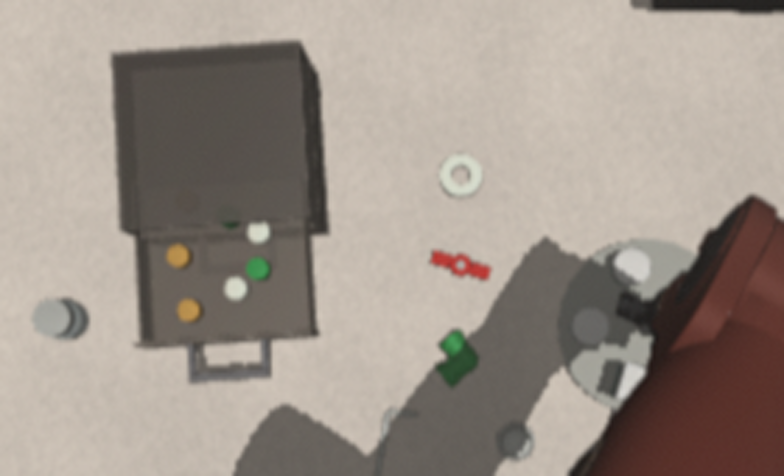

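The top view shows the upper drawer fully out, the lower one hidden beneath it, and the loose things where they were. In the wrist view the jar is within about 0.1° of the pip.

```bash
python3 -c "
from cell import *
print(job_done())"
```

```text
the job is handed in; nothing more can be done
None
```

The upper drawer is fully out and the square jar now stands in line with the front pip. The gripper is still closed on the black top handle and holding. I handed the job in at about 12.4 s of the 72 s allowed.

- **Drawer:** I pulled it by its handle until it hit its stop. It travelled about 103 mm from an initial opening of about 27 mm, and the pull force rose to 27 N there. The camera then showed the handle still at the stop.
- **Carousel:** I turned it about 115°. The last wrist picture put the jar at 163.7–163.8° and the pip at 163.75–163.85°, so they agree to about 0.1°. The gripper opening reads 13 mm on the 14 mm bar, with about 7 N left at the wrist.
- **Other things:** The top view shows the spool, valve handle, elbow, knob and glass jar in place. The last top view gives no clear check on the hex key and brass collar. The lower drawer is hidden under the open one, so I did not confirm directly that it is shut, but nothing touched it.

Three checks disagreed or failed along the way:
- **First grasp:** It closed on top of the drawer handle. The fingertips turned out to be about 25 mm above the reported tool position, so I corrected every later height for that.
- **Carousel grip:** The fingertips pressed on the column shoulder at 19 N. My correction then pulled up at 36 N before I eased it off, still under the 120 N wrist limit.
- **Centring:** The measured tool position drifted about 4 mm during the turn, with side forces up to 15 N. The pip also measured 128–129 mm from the axis instead of 130, which is within calibration error.

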